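Pile up the vise's soft-jaw angles

ROBOT

A 6-joint arm with a two-finger parallel gripper is mounted at the origin on the work surface. World frame = base frame: x ahead of the robot, y to its left, z up, the work surface at z = 0. Lengths are in m, angles in degrees, forces in N, time in s.
With the tool pointing down it reaches from about 0.375 to 0.75 m from the base axis. Payload 9 kg.
Tool frame: the origin (TCP) lies on the front face of the gripper's body, between the roots of the fingers; the fingertips stand 73 mm ahead of it and the grasp point (between the pads) lies 54 mm ahead of it; z points along the fingers, y is the line along which they close (so a half turn about z gives the same grasp; the last joint's range is limited). The gripper opens to 85 mm and grips with 20 to 120 N. Pads are 22 mm wide; open, the fingers measure 114 mm over their backs; the gripper's body (76 mm by 85 mm) begins 54 mm behind the grasp point. The pads swing forward as they close: fully open they stand 13 mm farther back than shut.
Start: joints at [-79.108, 5.964, 5.575, 89.605, 0, 77.527], TCP at [0.238, -0.551, 0.304] pointing down, gripper open.
Joint ranges: [-171.21, 171.21], [-48.23, 106.86], [-62.78, 66.21], [-105.2, 120.99], [-86.42, 89.51], [-180, 180]. Speed limits (degrees/s): [127.2, 127.2, 147.25, 180, 180, 180].

INTERFACE

Orientations are given as [roll, pitch, yaw] about the fixed x, y, z axes, in that order (R = Rz(yaw) Ry(pitch) Rx(roll)).
In Python, from cell import env gives the robot as it stands.
- The arm moves only by the tool step_arm, never from a script. Its argument "series" is a list of rows, each a list of 5 numbers: the finger opening in m, from 0 to 0.0854, then the shift along the tool's x, y, z in m, then the turn about the tool's z in degrees. A call has 1 to 12 rows; each row shifts and turns the commanded pose from where the row before left it, along the tool's axes as they then stand; what a row does not reach is not made up. A row lasts 1/12 s, in which the tool goes at most 41.7 mm and 7.16 degrees, less where a joint would pass 70% of its speed; a pose out of reach is approached as far as the arm can. A call with a gripper value outside its range is refused whole. The fingers move at their own pace and stop on an object; "newtons" is the grip in N (left out, the last holds). Time passes only in rows, so rows that do not move let the fingers close. It gives the time, the measured TCP pose, the force, the opening and the grip force at its end, in the units of the state.
- env.get_obs(): the state, without advancing time (a new reading comes with each control period).
- env.capture(name): name is "scene" or "top" or "wrist"; returns (picture, depth): 480x640x3 uint8, red, green, blue; 480x640 float32, m along the optical axis (not along the pixel's ray), 0 where there is no reading.
- env.camera_info(name): a dict with "fx", "fy", "cx", "cy" (pixels), "R" (3x3) and "t" (3): a world point X has camera coordinates R X + t; the wrist camera has in their place "T_tool_cam" (4x4, takes a point from camera to tool coordinates, whose origin is the TCP and whose axes are the flange's). Camera axes: x right, y down, z forward; pixel columns grow to the right and rows downward; lengths in m; the calibration is good to about 2 mm. The wrist camera is an equidistant fisheye: a pixel r from the principal point sees the ray r / f radians off the axis. A picture is of the moment at which its call begins: read the wrist's pose just before it. camera_info takes no time and is no camera call.
- env.hand_in(): hands the job in; it is judged then, once.
The state is a dict: "clock": time; "joints": joint angles; "joint_vel": joint speeds; "joint_torque": joint torques, N m; "position": TCP position; "tcp_rot": TCP orientation; "force": force on the tool from outside, world axes, zero at the start; "ft_torque": the same for the moment, N m; "gripper_width": finger opening in m; "grasp_force": force on a finger pad.
Only numpy, scipy, OpenCV 4.12 (cv2) and the standard library are available. Lean on these libraries where they do the work, as an engineer would, in place of code of your own. Each camera call takes 0.05 s, during which the arm holds its last target. There are 200 camera calls.

TASK

Finish the pile of soft-jaw angles begun on the pale wooden block, turning every other one over so that it stays balanced: set the brass angle upside down over the steel one so that the two close into a square tube, lay the aluminium angle flat on top with its upright wing on the same side as the steel one's, and close it with the copper angle upside down in the same way. Work in that order, ease each angle down slowly and gently, by feel, flush with the one below, let go of it before fetching the next, leave the pile standing on its own, and do not disturb the other things on the bench.

Things in the scene. Friction and masses are not known exactly. Their poses are not given: they have to be found in the camera images.
- block: Fixed pale wooden block, 100 x 100 mm, 24 mm high, that carries the pile. Origin: centre of its underside on the bench.
- steel_angle: Dark steel angle (about 420 g), loose, lying on the block as bottom of the pile, open side roughly towards the robot's right (-y). Two equal wings at a right angle, each 50 mm wide outside and 10 mm thick, 60 mm long. Origin: centre of the underside of the flat wing (50 mm along x, 60 along y). The other wing stands along the +x edge (x = 15 to 25 mm, up to z = 50 mm); the -x side is open.
- brass_angle: Brass angle (about 450 g), loose on the bench. Two equal wings at a right angle, each 50 mm wide outside and 10 mm thick, 60 mm long. Starts as a tent: outer corner (ridge) up, standing on both toes. Origin: at bench level, 42.4 mm straight below the middle of the ridge; y along the ridge (the length), z up to the ridge; the wings fall at 45 degrees to +x and -x.
- brass_ridge (a point): Middle of the brass ridge; in the pile at x = -25, y = 0, z = 60 mm of the steel angle's frame. The angle is then rolled 45 degrees about its length: either wing level on top, its toe on the top of the steel upright wing; the other wing hangs on the steel angle's open side, its toe on the edge of the steel flat wing.
- alu_angle: Bright aluminium angle (about 150 g), loose on the bench, flat wing down. Two equal wings at a right angle, each 50 mm wide outside and 10 mm thick, 60 mm long. Origin: centre of the underside of the flat wing (50 mm along x, 60 along y). The other wing stands along the +x edge (x = 15 to 25 mm, up to z = 50 mm); the -x side is open. In the pile its origin is at (0, 0, 60 mm) of the steel frame, turned the same way.
- alu_wing (a point): Middle of the top edge of the aluminium angle's upright wing (x = +20, z = 50 mm in its frame).
- copper_angle: Copper angle (about 480 g), loose on the bench. Two equal wings at a right angle, each 50 mm wide outside and 10 mm thick, 60 mm long. Starts as a tent: outer corner (ridge) up, standing on both toes. Origin: at bench level, 42.4 mm straight below the middle of the ridge; y along the ridge (the length), z up to the ridge; the wings fall at 45 degrees to +x and -x.
- copper_ridge (a point): Middle of the copper ridge; in the pile at x = -25, y = 0, z = 60 mm of the aluminium angle's frame: the copper angle sits on the aluminium one just as the brass sits on the steel.
- graver: Bystander: graver with brown wooden handle, 155 mm long, 26 mm thick, lying along its x. Origin near the middle, on the bench.
- burnisher: Bystander: burnisher with pale wooden handle, same shape as the graver.
- hammer: Bystander: hammer lying along its x.
- jar: Bystander: glass jar, 48 mm wide, 60 mm high. Origin: centre of its underside.
- oilstone: Bystander: grey oilstone 50 x 120 x 20 mm. Origin: centre of its underside.
- pin_tray: Bystander: low green tray 120 x 90 x 25 mm. Origin: centre of its underside.
There are look-alikes about, which are no part of the job. Leave any purple look-alike of the alu_angle alone. Several things have the shape of the brass_angle; the one meant has the colours described above.

How it is judged (in metres and radians):
On the way, in this order (a step that is already met when the one before it is completed fails the run):
1. the brass angle is upside down on the steel angle, closing a square tube, and let go (x of brass_ridge in the frame of steel_angle between -0.03 and -0.02 m and y of brass_ridge in the frame of steel_angle between -0.005 and 0.005 m and z of brass_ridge in the frame of steel_angle between 0.057 and 0.063 m and angle between brass_angle's own z axis and vertical between 0.705 and 0.865 rad and angle between the y axis of brass_angle and the y axis of steel_angle, either way round below 0.12 rad and angle between steel_angle's own z axis and vertical below 0.05 rad and horizontal distance between steel_angle and block below 0.025 m and contact force between the fingers and brass_angle below 0.3 N and linear speed of brass_angle below 0.02 m/s), for 0.2 s.
2. the aluminium angle lies flat on the brass one, upright wing on the steel wing's side, and let go (x of alu_angle in the frame of steel_angle between -0.006 and 0.006 m and y of alu_angle in the frame of steel_angle between -0.006 and 0.006 m and z of alu_angle in the frame of steel_angle between 0.057 and 0.063 m and x of alu_wing in the frame of steel_angle above 0.01 m and angle between alu_angle's own z axis and vertical below 0.055 rad and angle between the y axis of alu_angle and the y axis of steel_angle, either way round below 0.12 rad and contact force between the fingers and alu_angle below 0.3 N and linear speed of alu_angle below 0.02 m/s), for 0.2 s.
At the end, for the whole second after the job is handed in: Pile from the bottom: steel flat, brass upside down, aluminium flat (wing on the steel wing's side), copper upside down, within 25 mm of the block's centre. Edges flush to 5 mm (aluminium 6 mm, heights 3 mm), parallel to 7 degrees, level to 3 degrees; all released and at rest (all of step 1 and all of step 2 and x of copper_ridge in the frame of alu_angle between -0.03 and -0.02 m and y of copper_ridge in the frame of alu_angle between -0.005 and 0.005 m and z of copper_ridge in the frame of alu_angle between 0.057 and 0.063 m and angle between copper_angle's own z axis and vertical between 0.705 and 0.865 rad and angle between the y axis of copper_angle and the y axis of alu_angle, either way round below 0.12 rad and contact force between the fingers and steel_angle below 0.3 N and linear speed of each of steel_angle, copper_angle below 0.02 m/s and contact force between the fingers and copper_angle below 0.3 N); the robot touches nothing.
It fails at once if an angle falls: it moves faster than 0.3 m/s while not held ((linear speed of steel_angle above 0.3 m/s and contact force between the fingers and steel_angle below 0.3 N) or (linear speed of brass_angle above 0.3 m/s and contact force between the fingers and brass_angle below 0.3 N) or (linear speed of alu_angle above 0.3 m/s and contact force between the fingers and alu_angle below 0.3 N) or (linear speed of copper_angle above 0.3 m/s and contact force between the fingers and copper_angle below 0.3 N)).
It fails at once if another thing on the bench is pushed more than 25 mm away (distance of any of graver, burnisher, hammer, jar, oilstone, pin_tray from where it was at the start of the episode above 0.025 m).
It fails at once if an angle is banged or pressed hard (over 80 N) on the one below (contact force between brass_angle and steel_angle above 80 N or contact force between alu_angle and brass_angle above 80 N or contact force between copper_angle and alu_angle above 80 N).
It also fails if it takes over 72 s, if anything falls off the work surface, if the arm or the gripper's body presses on something with over 40 N, if the wrist force passes 120 N, or if a joint passes its speed limit or range.

## Working session

There is one attempt and no reset: what is moved stays moved. The work goes in short steps, Python scripts to look and compute and a tool call to move; the robot and the scene stay as the last step left them, time stands still between calls to the robot, and variables do not carry over. Pictures are saved under pics/ and viewed, at most 10 in all, crops included, and the job is handed in when it is done.

Besides the shell and the picture viewer there is one more tool, called after "Call:" by a JSON object that holds its "api" and its "payload", one argument or row to a line. step_arm: Moves the arm, as the interface text tells. Its arguments: {"type":"object","properties":{"series":{"type":"array","items":{"type":"array","items":{"type":"number"}}},"newtons":{"type":"number"}},"required":["series"]}

```bash
mkdir -p pics; ls; python3 - <<'E'
from cell import env
import cv2,numpy as np
o=env.get_obs();print({k:np.round(v,3).tolist() for k,v in o.items()})
for n in("scene","top"):
    p,d=env.capture(n);cv2.imwrite(f"pics/{n}0.png",p[:,:,::-1]);np.savez(f"pics/{n}0.npz",p=p,d=d)
    print(n,env.camera_info(n))
print(env.camera_info("wrist"))
E
```

```text
pics
{'clock': 0.0, 'joints': [-79.109, 5.999, 5.527, 89.605, 0.001, 77.527], 'joint_vel': [-0.013, 0.062, 0.118, 0.029, -0.041, 0.034], 'joint_torque': [0.0, -55.693, 50.365, 0.017, -0.0, -0.0], 'position': [0.238, -0.551, 0.303], 'tcp_rot': [-179.924, -0.017, 23.364], 'force': [0.448, -0.433, -0.432], 'ft_torque': [0.015, 0.045, -0.001], 'grasp_force': 0.0, 'gripper_width': 0.086}
scene {'fx': 464.89847205790625, 'fy': 464.89847205790625, 'cx': 320.2440917272501, 'cy': 235.81407252368487, 'R': array([[-0.18589336,  0.98254009, -0.00765692],
       [ 0.73449715,  0.13377982, -0.6652946 ],
       [-0.65265427, -0.12929783, -0.74654167]]), 't': array([ 0.10074813, -0.37881549,  1.39705396])}
top {'fx': 618.6412358649532, 'fy': 618.6412358649532, 'cx': 330.36160776650223, 'cy': 225.4889188961397, 'R': array([[ 0.00295017, -0.99993116, -0.01135652],
       [-0.99539068, -0.00184778, -0.09588526],
       [ 0.09585767,  0.01158705, -0.99532761]]), 't': array([0.00778563, 0.56691843, 1.58272672])}
{'fx': 371.64829954431775, 'fy': 371.64829954431775, 'cx': 316.10826557303557, 'cy': 237.91263538292975, 'T_tool_cam': array([[-3.39076646e-04, -9.66141864e-01, -2.58011208e-01,
         6.49529901e-02],
       [ 9.99999916e-01, -3.86508835e-04,  1.33117274e-04,
         1.35972598e-03],
       [-2.28333782e-04, -2.58011141e-01,  9.66141914e-01,
        -6.95252349e-02],
       [ 0.00000000e+00,  0.00000000e+00,  0.00000000e+00,
         1.00000000e+00]])}
```

View pics/top0.png

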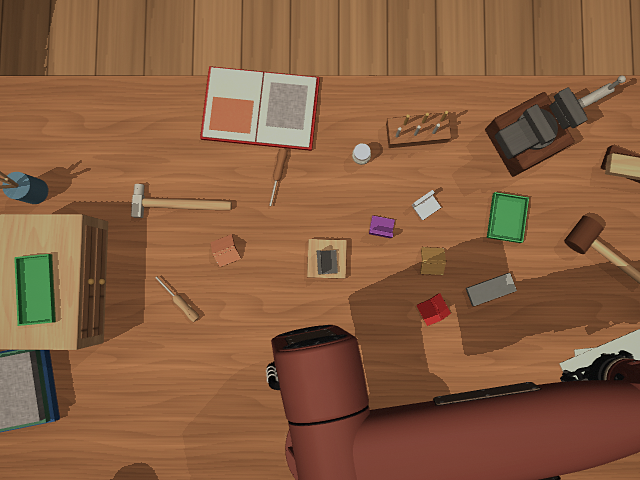

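View pics/scene0.png

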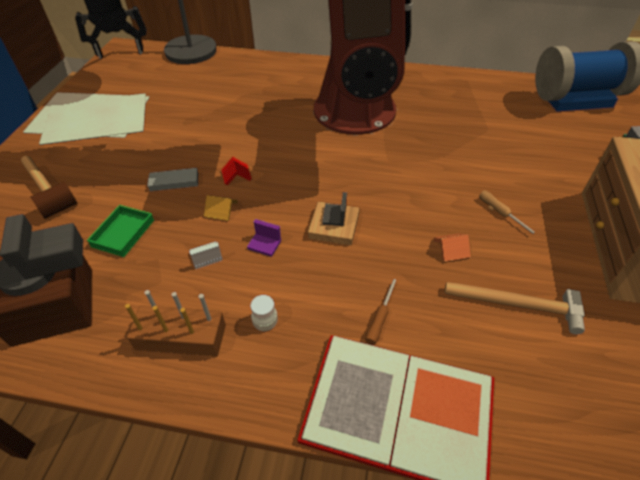

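```bash
cat > h.py <<'E'
import numpy as np, cv2
from scipy.spatial.transform import Rotation as Ro
from cell import env
def cloud(name,save=None):
    o=env.get_obs(); p,d=env.capture(name); c=env.camera_info(name)
    v,u=np.mgrid[:480,:640]; a=(u-c['cx'])/c['fx']; b=(v-c['cy'])/c['fy']
    if name=='wrist':
        r=np.hypot(a,b)+1e-9; k=np.tan(np.minimum(r,1.4))/r; a=a*k;b=b*k
    P=np.dstack([a*d,b*d,d])
    if name=='wrist':
        T=c['T_tool_cam']; P=P@T[:3,:3].T+T[:3,3]
        P=P@Ro.from_euler('xyz',o['tcp_rot'],degrees=True).as_matrix().T+o['position']
    else: P=(P-c['t'])@c['R']
    P[d<=0]=np.nan
    if save: cv2.imwrite(f'pics/{save}.png',p[:,:,::-1])
    return p,P
def near(p,P,x,y,r,zlo,zhi):
    return (np.hypot(P[...,0]-x,P[...,1]-y)<r)&(P[...,2]>zlo)&(P[...,2]<zhi)
def rect(Q):
    (c,s,a)=cv2.minAreaRect((Q[:,:2]*1000).astype(np.float32))
    return np.round(c,1),np.round(s,1),round(a,1)
E
python3 - <<'E'
from h import *
p,P=cloud('top')
for n,u,v,z0 in(('block',327,258,.015),('steel',327,261,.028),('brass',433,261,.004),('copper',226,250,.004),('alu',427,205,.004)):
    c=np.nanmean(P[v-3:v+4,u-3:u+4].reshape(-1,3),0)
    m=near(p,P,c[0],c[1],.075 if n=='block' else .055,z0,.2); Q=P[m]
    print(n,c.round(3),len(Q),*rect(Q),'z',np.percentile(Q[:,2],[2,50,98]).round(3),'rgb',p[m].mean(0).astype(int))
    if n in('brass','copper'): # ridge pts
        T=Q[Q[:,2]>np.percentile(Q[:,2],80)]
    elif n=='block':continue
    else: T=Q[Q[:,2]>z0+(.03 if n=='steel' else .035)]
    print('  high',len(T),*rect(T),T.mean(0).round(3))
E
```

```text
block [0.482 0.017 0.034] 1477 [482.1  18.8] [100.2 100. ] 88.3 z [0.018 0.027 0.076] rgb [147 124  92]
steel [0.474 0.017 0.034] 597 [479.8  18.9] [93.1 95.8] 0.2 z [0.028 0.034 0.078] rgb [104  93  77]
  high 96 [471.6  36.9] [58.2 10.2] 0.5 [0.472 0.037 0.075]
brass [ 0.475 -0.255  0.038] 773 [ 473.8 -255.2] [106.1 104.1] 49.2 z [0.004 0.022 0.045] rgb [127  93  53]
  high 155 [ 477.  -255.8] [60.  28.1] 87.4 [ 0.477 -0.257  0.039]
copper [0.502 0.278 0.038] 777 [499.9 278.1] [106.7 105.1] 68.4 z [0.004 0.021 0.044] rgb [165 105  72]
  high 156 [501.6 284.5] [25.9 59.8] 22.7 [0.503 0.285 0.039]
alu [ 0.623 -0.245  0.01 ] 653 [ 623.4 -244.1] [103.2 108. ] 7.4 z [0.004 0.01  0.055] rgb [172 157 143]
  high 95 [ 637.3 -230.7] [ 9.8 61.3] 35.0 [ 0.637 -0.23   0.05 ]
```

Call:
{"api": "step_arm", "payload": {
  "series": [
    [0.0854, 0.0336, -0.0175, 0.01, 0],
    [0.0854, 0.0336, -0.0175, 0.01, 0],
    [0.0854, 0.0336, -0.0175, 0.01, 0],
    [0.0854, 0.0336, -0.0175, 0.01, 0],
    [0.0854, 0.0336, -0.0175, 0.01, 0],
    [0.0854, 0.0336, -0.0175, 0.01, 0],
    [0.0854, 0.0336, -0.0175, 0.01, 0],
    [0.0854, 0.0336, -0.0175, 0.01, 0],
    [0.0854, 0.0336, -0.0175, 0.01, 0],
    [0.0854, 0.0336, -0.0175, 0.01, 0],
    [0.0854, 0, 0, 0, 7],
    [0.0854, 0, 0, 0, 7]
  ],
  "newtons": 20
}}

```text
clock: 1.15
position: [0.4778, -0.2545, 0.2028]
tcp_rot: [-179.9, 0.1, 9.3]
force: [0.6, -0.7, 0.3]
gripper_width: 0.0852
grasp_force: 0.0
```

```bash
cat >> h.py <<'E'
def go(x,y,z,yaw):
    "tool-frame shift (at present yaw) and turn to bring TCP to x,y,z,yaw"
    o=env.get_obs(); R=Ro.from_euler('xyz',o['tcp_rot'],degrees=True).as_matrix()
    s=R.T@(np.array([x,y,z])-o['position']); t=(o['tcp_rot'][2]-yaw+180)%360-180
    print('clock',round(o['clock'],2),'pos',np.round(o['position'],4),'rot',np.round(o['tcp_rot'],2),'shift mm',(s*1000).round(1),'turn',round(t,2),'J1,6',np.round(np.array(o['joints'])[[0,5]],0),'F',np.round(o['force'],1),'w',round(o['gripper_width'],4))
def tent(Q):
    "two wing planes by ransac-free split: ridge dir from pca iterations"
    n=None; T=Q[Q[:,2]>.012]; c=T.mean(0)
    # ridge direction: smallest variance of z-slope -> fit z = h - k*|(xy-c).n|
    from scipy.optimize import least_squares
    best=None
    for a0 in np.arange(0,180,30):
        f=lambda q:(42.4-np.abs((T[:,0]*1000-q[0])*-np.sin(q[2])+(T[:,1]*1000-q[1])*np.cos(q[2]))+q[3]-T[:,2]*1000)
        g=lambda q:np.r_[f(q)]
        r=least_squares(g,[c[0]*1000,c[1]*1000,np.radians(a0),0],loss='soft_l1')
        if best is None or r.cost<best.cost: best=r
    q=best.x; d=np.array([np.cos(q[2]),np.sin(q[2])]); s=(T[:,:2]*1000-q[:2])@d; w=(T[:,:2]*1000-q[:2])@[-d[1],d[0]]
    lo,hi=np.percentile(s,[1,99]); m=q[:2]+d*(lo+hi)/2
    print('ridge mid mm',m.round(1),'dir deg',round(np.degrees(q[2])%180,2),'dz',round(q[3],1),'len',round(hi-lo,1),'across',np.percentile(w,[1,99]).round(1),'rms',round(np.std(f(q)),2),len(T))
    return m,q[2]
E
python3 - <<'E'
from h import *
go(.477,-.257,.15,-2.6)
p,P=cloud('wrist','w1')
tent(P[near(p,P,.475,-.256,.05,.012,.06)])
p,P=cloud('top')
for x,y in((.475,-.256),(.502,.28)): tent(P[near(p,P,x,y,.05,.012,.06)])
E
```

```text
clock 1.15 pos [ 0.4778 -0.2545  0.2028] rot [-1.7992e+02  6.0000e-02  9.2900e+00] shift mm [-1.1  2.4 52.8] turn 11.89 J1,6 [-42. 129.] F [ 0.6 -0.7  0.3] w 0.0852
ridge mid mm [ 477.2 -257.4] dir deg 87.88 dz -0.6 len 58.4 across [-29.5  28.6] rms 0.73 6917
ridge mid mm [ 482.5 -233.7] dir deg 171.98 dz -15.7 len 59.0 across [-9.5 21.4] rms 6.29 68
ridge mid mm [503.4 285. ] dir deg 110.75 dz 0.9 len 59.3 across [-33.6  31.2] rms 3.97 536
```

Call:
{"api": "step_arm", "payload": {
  "series": [
    [0.0854, 0.0066, 0.0043, 0.03, 0],
    [0.0854, 0, 0, 0.03, 5.7],
    [0.0854, 0, 0, 0.03, 5.7],
    [0.0854, 0, 0, 0.025, 0],
    [0.0854, 0, 0, 0.01, 0],
    [0.0854, 0, 0, 0, 0],
    [0.05, 0, 0, 0, 0],
    [0.05, 0, 0, 0, 0],
    [0.05, 0, 0, 0, 0],
    [0.05, 0, 0, 0, 0],
    [0.05, 0, 0, 0, 0],
    [0.05, 0, 0, 0, 0]
  ],
  "newtons": 25
}}

```text
clock: 2.25
position: [0.4853, -0.261, 0.0811]
tcp_rot: [179.9, -0.1, -2.0]
force: [-0.5, 1.2, 6.8]
gripper_width: 0.0596
grasp_force: 27.9
```

```bash
python3 - <<'E'
from h import *
go(.485,-.2577,.078,-2.1)
p,P=cloud('top')
m=near(p,P,.48,.018,.09,.04,.12)&(P[...,2]>.06);print(rect(P[m]),P[m].mean(0))
E
```

```text
clock 2.25 pos [ 0.4853 -0.261   0.0811] rot [ 1.7987e+02 -1.5000e-01 -2.0000e+00] shift mm [-0.4 -3.3  3.1] turn 0.1 J1,6 [-42. 140.] F [-0.5  1.2  6.8] w 0.0596
(array([471.5,  37.4]), array([58.4,  9.8]), 3.8) [0.47134727 0.03713147 0.07462487]
```

Call:
{"api": "step_arm", "payload": {
  "series": [
    [0.05, 0, 0, -0.015, 0],
    [0.05, 0, 0, -0.03, 0],
    [0.05, 0, 0, -0.03, 0],
    [0.05, 0, 0, -0.03, 0],
    [0.05, 0, 0, -0.015, 0],
    [0.05, -0.002, -0.02, 0, 0],
    [0.05, -0.003, -0.037, 0, 0],
    [0.05, -0.003, -0.037, 0, 0],
    [0.05, -0.003, -0.037, 0, 0],
    [0.05, -0.003, -0.037, 0, 0],
    [0.05, -0.003, -0.037, 0, 0],
    [0.05, -0.003, -0.037, 0, 0]
  ]
}}

```text
clock: 3.3
position: [0.4725, -0.016, 0.1994]
tcp_rot: [180.0, -0.1, -2.0]
force: [0.8, -0.3, -2.8]
gripper_width: 0.0593
grasp_force: 29.8
```

Call:
{"api": "step_arm", "payload": {
  "series": [
    [0.05, -0.002, -0.022, 0, 0],
    [0.05, 0, 0, 0, -7.1],
    [0.05, 0, 0, 0, -7.1],
    [0.05, 0, 0, 0, -7.1],
    [0.05, 0, 0, 0, -7.1],
    [0.05, 0, 0, 0, -7.1],
    [0.05, 0, 0, 0, -7.1],
    [0.05, 0, 0, 0, -7.1],
    [0.05, 0, 0, 0, -7.1],
    [0.05, 0, 0, 0, -7.1],
    [0.05, 0, 0, 0, -7.1],
    [0.05, 0, 0, 0, -7.1]
  ]
}}

```text
clock: 4.3
position: [0.4716, 0.0045, 0.1993]
tcp_rot: [180.0, 0.0, 76.4]
force: [0.0, -0.8, -3.9]
gripper_width: 0.0593
grasp_force: 29.9
```

```bash
python3 - <<'E'
from h import *
go(.4715,.0193,.2,90.5)
p,P=cloud('wrist','w2')
E
```

```text
clock 4.3 pos [0.4716 0.0045 0.1993] rot [1.7997e+02 2.0000e-02 7.6450e+01] shift mm [14.4 -3.6 -0.7] turn -14.05 J1,6 [-15.  88.] F [ 0.  -0.8 -3.9] w 0.0593
```

View pics/w2.png

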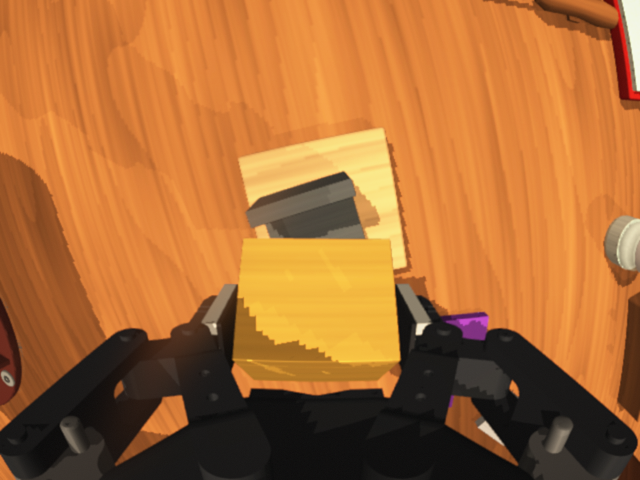

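```bash
cat >> h.py <<'E'
def held(lo,hi,name='x'):
    "wing a of the held angle seen by wrist camera, in tool frame (mm): slope, ridge and outer toe edge"
    o=env.get_obs(); p,P=cloud('wrist'); R=Ro.from_euler('xyz',o['tcp_rot'],degrees=True).as_matrix()
    T=(P-o['position'])@R*1000
    h=cv2.cvtColor(p,cv2.COLOR_RGB2HSV)
    m=(T[...,2]>5)&(T[...,2]<100)&(np.abs(T[...,1])<26)&(T[...,0]>-45)&(T[...,0]<60)&(h[...,0]>=lo)&(h[...,0]<=hi)&(h[...,1]>90)
    c=T[m&(np.abs(T[...,1])<20)]; 
    # bin by x, median z
    k=np.round(c[:,0]/4)*4
    print([(int(b),round(float(np.median(c[k==b,2])),1)) for b in np.unique(k) if (k==b).sum()>15])
    print('y ext',np.percentile(T[m][:,1],[1,99]).round(1),'x ext',np.percentile(c[:,0],[.5,99.5]).round(1))
    return T,p,P
E
python3 - <<'E'
from h import *
T,p,P=held(14,32)
m=near(p,P,.475,.037,.06,.066,.09)&(P[...,1]>.02);Q=P[m];print(len(Q),rect(Q),Q.mean(0).round(4))
E
```

```text
[(-44, 72.8), (-40, 69.5), (-36, 65.2), (-32, 61.5), (-28, 57.5), (-24, 53.6), (-20, 49.6), (-16, 45.5), (-12, 41.4), (-8, 41.4), (-4, 45.3), (0, 49.2), (4, 53.3), (8, 57.3), (12, 61.3), (16, 65.3), (20, 69.3), (24, 73.1)]
y ext [-25.5  25.5] x ext [-42.3  25.3]
2198 (array([471. ,  36.5]), array([60.1, 10.7]), 3.8) [0.4717 0.0369 0.0732]
```

```bash
cat >> h.py <<'E'
def bar(P,p,x,y,zlo,zhi,r=.045,rot=0):
    m=near(p,P,x,y,r,zlo,zhi)
    m=cv2.morphologyEx(m.astype(np.uint8),cv2.MORPH_OPEN,np.ones((3,3)))>0
    Q=P[m]*1000; zt=np.median(Q[:,2]); Q=Q[abs(Q[:,2]-zt)<4]; c=Q.mean(0)
    w,V=np.linalg.eigh(np.cov(Q[:,:2].T)); d=V[:,1]; a=np.degrees(np.arctan2(d[1],d[0]))%180
    s=(Q[:,:2]-c[:2])@V; lo,hi=np.percentile(s,[1,99],axis=0); mid=c[:2]+V@((lo+hi)/2)
    print('bar mid',mid.round(1),'dir',round(a,1),'len/wid',(hi-lo).round(1)[::-1],'z',round(zt,1),len(Q))
E
python3 - <<'E'
from h import *
p,P=cloud('wrist'); bar(P,p,.4715,.037,.066,.09)
p,P=cloud('top'); bar(P,p,.4715,.037,.066,.09)
E
```

```text
bar mid [471.2  36.5] dir 4.0 len/wid [58.5 10.1] z 73.5 2123
  return _methods._mean(a, axis=axis, dtype=dtype,
  ret = ret.dtype.type(ret / rcount)
h.py:57: RuntimeWarning: Mean of empty slice.
  Q=P[m]*1000; zt=np.median(Q[:,2]); Q=Q[abs(Q[:,2]-zt)<4]; c=Q.mean(0)
  ret = um.true_divide(
  avg = a.mean(axis, **keepdims_kw)
h.py:58: RuntimeWarning: Degrees of freedom <= 0 for slice
  w,V=np.linalg.eigh(np.cov(Q[:,:2].T)); d=V[:,1]; a=np.degrees(np.arctan2(d[1],d[0]))%180
  c *= np.true_divide(1, fact)
  c *= np.true_divide(1, fact)
Traceback (most recent call last):
  File "h.py", line 59, in bar
    s=(Q[:,:2]-c[:2])@V; lo,hi=np.percentile(s,[1,99],axis=0); mid=c[:2]+V@((lo+hi)/2)
                               ~~~~~~~~~~~~~^^^^^^^^^^^^^^^^^
IndexError: index -1 is out of bounds for axis 0 with size 0
```

Call:
{"api": "step_arm", "payload": {
  "series": [
    [0.05, 0, 0, 0, -5.9],
    [0.05, 0, 0, 0, -5.9],
    [0.05, 0, 0, 0.005, -5.75],
    [0.05, 0.005, 0.0006, 0.01, 0],
    [0.05, 0.006, 0.0006, 0.01, 0],
    [0.05, 0.005, 0.0006, 0.007, 0],
    [0.05, 0, 0, 0.005, 0],
    [0.05, 0, 0, 0, 0]
  ]
}}

```text
clock: 5.17
position: [0.4716, 0.0213, 0.1602]
tcp_rot: [-179.9, -0.0, 93.6]
force: [0.1, -1.0, -4.6]
gripper_width: 0.0602
grasp_force: 29.8
```

```bash
python3 - <<'E'
from h import *
go(.4723,.0206,.156,94)
T,p,P=held(14,32)
bar(P,p,.4715,.037,.066,.09,.05)
E
```

```text
clock 5.17 pos [0.4716 0.0213 0.1602] rot [-1.7987e+02 -3.0000e-02  9.3550e+01] shift mm [-0.7  0.7  4.2] turn -0.45 J1,6 [-13.  73.] F [ 0.1 -1.  -4.6] w 0.0602
[(-44, 72.7), (-40, 69.4), (-36, 65.5), (-32, 61.4), (-28, 57.5), (-24, 53.5), (-20, 49.5), (-16, 45.4), (-12, 41.2), (-8, 41.5), (-4, 45.4), (0, 49.3), (4, 53.4), (8, 57.4), (12, 61.3), (16, 65.4), (20, 69.6), (24, 73.2)]
y ext [-25.5  25.5] x ext [-42.3  25.1]
bar mid [470.2  44.3] dir 2.7 len/wid [58.6  4.7] z 87.5 1894
```

Call:
{"api": "step_arm", "payload": {
  "series": [
    [0.05, -0.0005, 0.0007, 0.002, -0.4],
    [0.05, 0, 0, 0.001, 0],
    [0.05, 0, 0, 0.0007, 0],
    [0.05, 0, 0, 0.0007, 0],
    [0.05, 0, 0, 0.0007, 0],
    [0.05, 0, 0, 0.0005, 0],
    [0.05, 0, 0, 0, 0]
  ]
}}

```text
clock: 5.8
position: [0.4731, 0.0201, 0.1562]
tcp_rot: [-180.0, 0.0, 94.0]
force: [0.5, 1.0, -4.4]
gripper_width: 0.0596
grasp_force: 29.9
```

Call:
{"api": "step_arm", "payload": {
  "series": [
    [0.05, 0, 0, 0.0007, 0],
    [0.05, 0, 0, 0.0007, 0],
    [0.05, 0, 0, 0.0007, 0],
    [0.05, 0, 0, 0, 0]
  ]
}}

```text
clock: 6.13
position: [0.4733, 0.0201, 0.155]
tcp_rot: [180.0, 0.0, 94.0]
force: [-2.6, -0.4, 5.0]
gripper_width: 0.0599
grasp_force: 30.8
```

Call:
{"api": "step_arm", "payload": {
  "series": [
    [0.05, -0.0012, 0, 0.0009, 0],
    [0.05, -0.0013, 0, 0.0009, 0],
    [0.05, -0.0012, 0, 0.0009, 0],
    [0.05, -0.0012, 0, 0.001, 0],
    [0.05, 0, 0, 0, 0]
  ]
}}

```text
clock: 6.55
position: [0.4738, 0.0153, 0.1513]
tcp_rot: [179.9, -0.0, 94.0]
force: [-2.1, 1.3, 5.3]
gripper_width: 0.0593
grasp_force: 31.1
```

```bash
python3 - <<'E'
from h import *
go(.4723,.0206,.156,94)
T,p,P=held(14,32)
E
```

```text
clock 6.55 pos [0.4738 0.0153 0.1513] rot [ 1.7994e+02 -1.0000e-02  9.4020e+01] shift mm [ 5.4 -1.1 -4.7] turn 0.02 J1,6 [-14.  72.] F [-2.1  1.3  5.3] w 0.0593
[(-36, 74.8), (-28, 64.4), (-24, 55.7), (-20, 54.7), (-16, 47.6), (-12, 40.8), (-8, 42.3), (-4, 45.4), (0, 48.3), (4, 51.3), (8, 54.3), (12, 57.3), (16, 60.3), (20, 63.3), (24, 66.3), (28, 69.1)]
y ext [-25.4  25.4] x ext [-36.2  28.5]
```

Call:
{"api": "step_arm", "payload": {
  "series": [
    [0.05, -0.001, 0, 0.0008, 0],
    [0.05, -0.0011, 0, 0.001, 0],
    [0.05, -0.0011, 0, 0.0011, 0],
    [0.05, -0.001, 0, 0.0011, 0],
    [0.05, -0.001, 0, 0.0012, 0],
    [0.05, -0.0009, 0, 0.0012, 0],
    [0.05, -0.0009, 0, 0.0013, 0],
    [0.05, -0.0008, 0, 0.0013, 0],
    [0.05, -0.0008, 0, 0.0013, 0],
    [0.05, 0, 0, 0, 0]
  ]
}}

```text
clock: 7.43
position: [0.4743, 0.0064, 0.1402]
tcp_rot: [180.0, 0.0, 94.0]
force: [0.3, -0.6, 4.6]
gripper_width: 0.0596
grasp_force: 31.6
```

```bash
python3 - <<'E'
from h import *
go(.4723,.0206,.156,94)
T,p,P=held(14,32)
E
```

```text
clock 7.43 pos [0.4743 0.0064 0.1402] rot [1.7996e+02 2.0000e-02 9.4000e+01] shift mm [ 14.3  -1.  -15.8] turn 0.0 J1,6 [-15.  71.] F [ 0.3 -0.6  4.6] w 0.0596
[(-12, 43.1), (-8, 44.0), (-4, 45.2), (0, 46.5), (4, 47.7), (8, 49.0), (12, 50.2), (16, 51.4), (20, 52.6), (24, 53.9), (28, 55.1), (32, 56.4), (36, 58.7)]
y ext [-25.5  25.4] x ext [-12.2  35.3]
```

Call:
{"api": "step_arm", "payload": {
  "series": [
    [0.05, -0.0007, 0, 0.0013, 0],
    [0.05, -0.0006, 0, 0.0014, 0],
    [0.05, -0.0006, 0, 0.0014, 0],
    [0.05, -0.0005, 0, 0.0014, 0],
    [0.05, -0.0004, 0, 0.0014, 0],
    [0.05, 0, 0, 0, 0]
  ]
}}

```text
clock: 7.98
position: [0.4745, 0.0037, 0.1332]
tcp_rot: [180.0, 0.0, 94.0]
force: [0.3, -0.8, 4.1]
gripper_width: 0.0593
grasp_force: 32.1
```

```bash
python3 - <<'E'
from h import *
go(.4723,.0206,.156,94)
T,p,P=held(14,32)
E
```

```text
clock 7.98 pos [0.4745 0.0037 0.1332] rot [1.7997e+02 2.0000e-02 9.4000e+01] shift mm [ 17.   -1.  -22.8] turn 0.0 J1,6 [-15.  71.] F [ 0.3 -0.8  4.1] w 0.0593
[(-12, 44.3), (-8, 44.6), (-4, 45.1), (0, 45.6), (4, 46.1), (8, 46.6), (12, 47.0), (16, 47.5), (20, 48.0), (24, 48.5), (28, 49.0), (32, 49.4), (36, 50.9), (40, 78.2)]
y ext [-25.5  25.5] x ext [-13.1  38. ]
```

Call:
{"api": "step_arm", "payload": {
  "series": [
    [0.05, -0.0003, 0, 0.0012, 0],
    [0.05, -0.0003, 0, 0.0012, 0],
    [0.05, -0.0002, 0, 0.001, 0],
    [0.05, 0, 0, 0.0005, 0],
    [0.05, 0, 0, 0, 0]
  ]
}}

```text
clock: 8.45
position: [0.4745, 0.0029, 0.1295]
tcp_rot: [180.0, 0.0, 94.0]
force: [0.3, -0.4, 4.6]
gripper_width: 0.0596
grasp_force: 32.6
```

```bash
python3 - <<'E'
from h import *
go(.4723,.0206,.156,94)
T,p,P=held(14,32)
E
```

```text
clock 8.45 pos [0.4745 0.0029 0.1295] rot [1.7997e+02 3.0000e-02 9.4000e+01] shift mm [ 17.8  -1.  -26.5] turn 0.0 J1,6 [-15.  71.] F [ 0.3 -0.4  4.6] w 0.0596
[(-16, 45.6), (-12, 44.9), (-8, 44.9), (-4, 45.0), (0, 45.1), (4, 45.2), (8, 45.3), (12, 45.4), (16, 45.5), (20, 45.6), (24, 45.8), (28, 45.9), (32, 46.0), (36, 47.0), (40, 71.6)]
y ext [-25.5  25.4] x ext [-13.6  38.9]
```

Call:
{"api": "step_arm", "payload": {
  "series": [
    [0.05, 0, 0, 0.0005, 0],
    [0.05, 0, 0, 0.0005, 0],
    [0.05, 0, 0, 0.0003, 0],
    [0.05, 0, 0, 0, 0]
  ]
}}

```text
clock: 8.83
position: [0.4746, 0.0027, 0.1285]
tcp_rot: [180.0, 0.1, 94.0]
force: [-0.5, -1.5, 8.5]
gripper_width: 0.0595
grasp_force: 33.0
```

Call:
{"api": "step_arm", "payload": {
  "series": [
    [0.05, 0.0006, -0.0003, 0, 0],
    [0.05, 0.0006, -0.0003, 0, 0],
    [0.05, 0.0006, -0.0003, 0, 0],
    [0.05, 0.0006, 0, 0, 0],
    [0.05, 0, 0, 0, 0],
    [0.064, 0, 0, 0, 0],
    [0.07, 0, 0, 0, 0],
    [0.075, 0, 0, 0, 0],
    [0.08, 0, 0, 0, 0]
  ]
}}

```text
clock: 9.58
position: [0.4729, 0.0056, 0.1276]
tcp_rot: [-179.9, -0.0, 94.0]
force: [0.2, -0.0, -0.4]
gripper_width: 0.0802
grasp_force: 0.0
```

```bash
python3 - <<'E'
from h import *
go(.4723,.0206,.156,94)
T,p,P=held(14,32)
E
```

```text
clock 9.58 pos [0.4729 0.0056 0.1276] rot [-1.7994e+02 -2.0000e-02  9.4020e+01] shift mm [ 15.    0.5 -28.4] turn 0.02 J1,6 [-15.  71.] F [ 0.2 -0.  -0.4] w 0.0802
[(-16, 44.3), (-12, 44.1), (-8, 44.1), (-4, 44.0), (0, 44.0), (4, 44.1), (8, 44.1), (12, 44.1), (16, 44.0), (20, 44.1), (24, 44.0), (28, 44.0), (32, 44.0), (36, 51.1)]
y ext [-25.5  25.4] x ext [-14.8  36. ]
```

Call:
{"api": "step_arm", "payload": {
  "series": [
    [0.0854, 0, 0, -0.005, 0],
    [0.0854, 0, 0, -0.02, 0],
    [0.0854, 0, 0, -0.03, 0],
    [0.0854, 0, 0, -0.03, 0],
    [0.0854, 0, 0, -0.03, 0],
    [0.0854, 0, 0, 0, 0]
  ]
}}

```text
clock: 10.13
position: [0.4752, 0.005, 0.2495]
tcp_rot: [179.6, 0.2, 94.0]
force: [1.1, 0.2, -0.0]
gripper_width: 0.0852
grasp_force: 0.0
```

```bash
python3 - <<'E'
from h import *
go(.4723,.0206,.156,94)
p,P=cloud('wrist','w3')
bar(P,p,.473,.016,.08,.09,.05)
p,P=cloud('scene','s3'); cv2.imwrite('pics/s3c.png',cv2.resize(p[170:260,270:400,::-1],None,fx=5,fy=5))
E
```

```text
clock 10.13 pos [0.4752 0.005  0.2495] rot [1.7956e+02 1.6000e-01 9.4020e+01] shift mm [16.1 -2.5 93.4] turn 0.02 J1,6 [-15.  71.] F [ 1.1  0.2 -0. ] w 0.0852
bar mid [473.3  15.8] dir 3.9 len/wid [58.6 48.7] z 83.5 6766
```

View pics/w3.png

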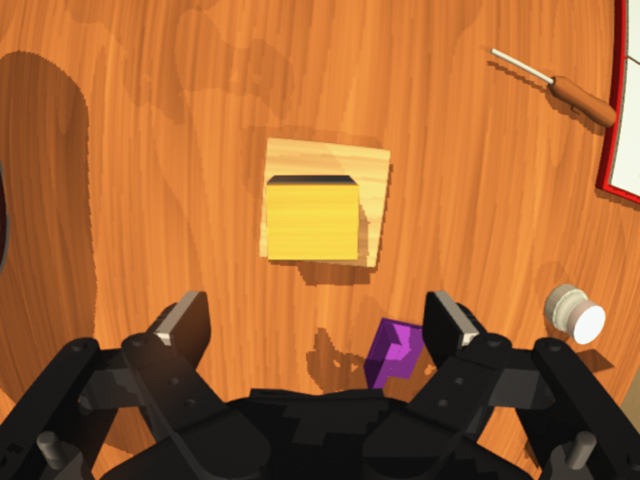

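Call:
{"api": "step_arm", "payload": {
  "series": [
    [0.0854, -0.0308, 0.0181, 0, 0],
    [0.0854, -0.0308, 0.0181, 0, 0],
    [0.0854, -0.0308, 0.0181, 0, 0],
    [0.0854, -0.0308, 0.0181, 0, 0],
    [0.0854, -0.0308, 0.0181, 0, 0],
    [0.0854, -0.0308, 0.0181, 0, 0],
    [0.0854, -0.0308, 0.0181, 0, 0],
    [0.0854, -0.0308, 0.0181, 0, 0],
    [0.0854, 0, 0, 0.01, -7.1],
    [0.0854, 0, 0, 0.015, -7.1],
    [0.0854, 0, 0, 0.015, -7.1],
    [0.0854, 0, 0, 0.01, -7.1]
  ]
}}

```text
clock: 11.23
position: [0.634, -0.2299, 0.1894]
tcp_rot: [-179.9, -0.2, 122.7]
force: [0.4, -0.2, 0.5]
gripper_width: 0.0857
grasp_force: 0.0
```

```bash
python3 - <<'E'
from h import *
go(.637,-.2305,.12,125)
p,P=cloud('wrist','w4')
bar(P,p,.637,-.2305,.04,.06,.05)
bar(P,p,.623,-.245,.004,.016,.025)
E
```

```text
clock 11.23 pos [ 0.634  -0.2299  0.1894] rot [-179.89   -0.22  122.75] shift mm [-2.4  2.3 69.4] turn -2.25 J1,6 [-31.  26.] F [ 0.4 -0.2  0.5] w 0.0857
bar mid [ 637.6 -231.9] dir 124.5 len/wid [58.5 10. ] z 49.5 1643
bar mid [ 618.7 -247.8] dir 124.0 len/wid [47.1 36.3] z 9.5 3136
```

Call:
{"api": "step_arm", "payload": {
  "series": [
    [0.06, -0.0036, 0.002, 0.02, -1.9],
    [0.06, 0, 0, 0.03, 0],
    [0.06, 0, 0, 0.025, 0],
    [0.06, 0, 0, 0.012, 0],
    [0.06, 0, 0, 0.006, 0],
    [0.03, 0, 0, 0, 0],
    [0.0, 0, 0, 0, 0],
    [0.0, 0, 0, 0, 0],
    [0.0, 0, 0, 0, 0],
    [0.0, 0, 0, 0, 0],
    [0.0, 0, 0, 0, 0],
    [0.0, 0, 0, 0, 0]
  ],
  "newtons": 30
}}

```text
clock: 12.28
position: [0.6394, -0.2328, 0.102]
tcp_rot: [179.9, 0.2, 124.3]
force: [-0.9, -0.4, 6.9]
gripper_width: 0.0095
grasp_force: 31.1
```

Call:
{"api": "step_arm", "payload": {
  "series": [
    [0.0, 0, 0, -0.015, 0],
    [0.0, 0, 0, -0.03, 0],
    [0.0, 0, 0, -0.035, 0],
    [0.0, 0, 0, -0.03, 0],
    [0.0, 0.02, 0.001, -0.01, 0],
    [0.0, 0.037, 0.0016, 0, 0],
    [0.0, 0.037, 0.0016, 0, 0],
    [0.0, 0.037, 0.0016, 0, 0],
    [0.0, 0.037, 0.0016, 0, 0],
    [0.0, 0.037, 0.0016, 0, 0],
    [0.0, 0.037, 0.0016, 0, 0],
    [0.0, 0.037, 0.0016, 0, 0]
  ]
}}

```text
clock: 13.28
position: [0.4903, 0.0064, 0.2203]
tcp_rot: [180.0, 0.0, 124.3]
force: [0.8, 0.3, 0.4]
gripper_width: 0.0098
grasp_force: 30.0
```

Call:
{"api": "step_arm", "payload": {
  "series": [
    [0.0, 0.035, 0.0016, 0, -7],
    [0.0, 0, 0, 0, -7],
    [0.0, 0, 0, 0, -7],
    [0.0, 0, 0, 0, -7],
    [0.0, 0, 0, 0, -7],
    [0.0, 0, 0, 0, -7],
    [0.0, 0, 0, 0, -7],
    [0.0, 0, 0, 0, -7],
    [0.0, 0, 0, 0, -3.7],
    [0.0, 0, 0, 0, 0]
  ]
}}

```text
clock: 14.12
position: [0.473, 0.035, 0.2204]
tcp_rot: [-180.0, 0.0, -175.8]
force: [0.3, 0.3, -1.1]
gripper_width: 0.0093
grasp_force: 30.0
```

```bash
python3 - <<'E'
from h import *
go(.4734,.0363,.182,184)
p,P=cloud('wrist','w5')
o=env.get_obs();x,y,z=o['position']
bar(P,p,x,y,z-.065,z-.035,.045)
bar(P,p,.473,.016,.08,.09,.045)
E
```

```text
clock 14.12 pos [0.473  0.035  0.2204] rot [-1.7999e+02  4.0000e-02 -1.7582e+02] shift mm [-0.5  1.3 38.4] turn 0.18 J1,6 [-12. -16.] F [ 0.3  0.3 -1.1] w 0.0093
bar mid [470.1  33.4] dir 4.3 len/wid [58.8 32.7] z 168.2 4585
bar mid [446.   13.6] dir 93.8 len/wid [49.2  5.3] z 83.5 882
```

View pics/w5.png

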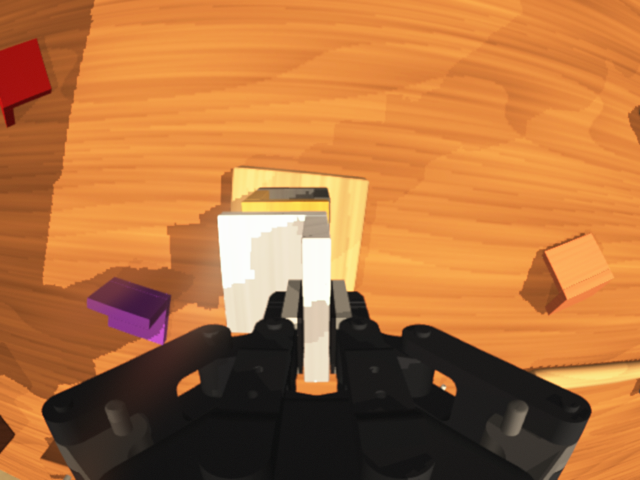

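```bash
cat > alu.py <<'E'
from h import *
o=env.get_obs(); p,P=cloud('wrist'); R=Ro.from_euler('xyz',o['tcp_rot'],degrees=True).as_matrix()
T=(P-o['position'])@R*1000
h=cv2.cvtColor(p,cv2.COLOR_RGB2HSV); pale=(h[...,1]<90)&(h[...,2]>90)
w=T[pale&(np.abs(T[...,1])<4.5)&(T[...,2]>35)&(T[...,2]<62)&(np.abs(T[...,0])<50)]
print('wing',len(w),'x',np.percentile(w[:,0],[.5,99.5]).round(1),'z',np.median(w[:,2]).round(1))
f=pale&(T[...,1]>-44)&(T[...,1]<-12)&(T[...,2]>75)&(T[...,2]<100)&(np.abs(T[...,0])<50)
q=T[f]
A=np.c_[q[:,:2],np.ones(len(q))]; s=np.linalg.lstsq(A,q[:,2],rcond=None)[0]
print('flat',len(q),'slope x,y deg',np.degrees(s[:2]).round(2),'z at (0,-20)',round(s@[0,-20,1],1),'x',np.percentile(q[:,0],[1,99.5]).round(1),'y',np.percentile(q[:,1],[.5,99]).round(1))
E
python3 alu.py
```

```text
wing 3296 x [-27.   32.6] z 52.4
flat 6665 slope x,y deg [ 0.57 -0.06] z at (0,-20) 92.3 x [-25.2  32.6] y [-43.8 -12.4]
```

Call:
{"api": "step_arm", "payload": {
  "series": [
    [0.0, -0.0013, 0.0013, 0.01, 0.2],
    [0.0, 0, 0, 0.01, 0],
    [0.0, 0, 0, 0.006, 0],
    [0.0, 0, 0, 0.003, 0],
    [0.0, 0, 0, 0.001, 0],
    [0.0, 0, 0, 0.001, 0],
    [0.0, 0, 0, 0.0007, 0],
    [0.0, 0, 0, 0.0007, 0],
    [0.0, 0, 0, 0.0007, 0],
    [0.0, 0, 0, 0, 0]
  ]
}}

```text
clock: 15.05
position: [0.4743, 0.0363, 0.1871]
tcp_rot: [-180.0, 0.0, -176.2]
force: [-0.4, -1.1, -0.9]
gripper_width: 0.0095
grasp_force: 30.1
```

Call:
{"api": "step_arm", "payload": {
  "series": [
    [0.0, 0, 0, 0.0007, 0],
    [0.0, 0, 0, 0.0007, 0],
    [0.0, 0, 0, 0.0005, 0],
    [0.0, 0, 0, 0, 0]
  ]
}}

```text
clock: 15.38
position: [0.4743, 0.0363, 0.1859]
tcp_rot: [-180.0, 0.0, -176.2]
force: [-2.3, 0.4, 5.8]
gripper_width: 0.0092
grasp_force: 31.0
```

Call:
{"api": "step_arm", "payload": {
  "series": [
    [0.0, 0, 0, 0.0004, 0],
    [0.0, 0, 0, 0, 0],
    [0.014, 0, 0, 0, 0],
    [0.02, 0, 0, 0, 0],
    [0.03, 0, 0, 0, 0],
    [0.04, 0, 0, 0, 0],
    [0.04, 0, 0, -0.003, 0],
    [0.04, 0, 0, -0.02, 0],
    [0.04, 0, 0, -0.03, 0],
    [0.05, 0, 0, -0.03, 0],
    [0.06, 0, 0, -0.01, 0],
    [0.0854, 0, 0, 0, 0]
  ]
}}

```text
clock: 16.38
position: [0.4754, 0.0361, 0.281]
tcp_rot: [-179.9, 0.3, -176.2]
force: [0.3, 0.9, -1.4]
gripper_width: 0.0702
grasp_force: 0.0
```

```bash
python3 - <<'E'
from h import *
go(.5034,.285,.2,200.75)
p,P=cloud('wrist')
bar(P,p,.4716,.0362,.126,.142,.045)
m=near(p,P,.474,.006,.03,.085,.1); Q=P[m]*1000; A=np.c_[Q[:,:2],np.ones(len(Q))]; s=np.linalg.lstsq(A,Q[:,2],rcond=None)[0]; print(len(Q),np.degrees(s[:2]).round(2),np.median(Q[:,2]))
p,P=cloud('top')
tent(P[near(p,P,.503,.285,.046,.014,.06)])
bar(P,p,.4716,.0362,.126,.142,.045)
E
```

```text
clock 16.38 pos [0.4754 0.0361 0.281 ] rot [-179.92    0.27 -176.19] shift mm [-44.2 246.6  80.8] turn -16.94 J1,6 [-11. -15.] F [ 0.3  0.9 -1.4] w 0.0702
bar mid [471.6  34.4] dir 3.8 len/wid [58.6  9.3] z 133.5 1509
4066 [0.1  0.06] 93.58483679241874
ridge mid mm [502.9 284.8] dir deg 110.39 dz 1.2 len 59.1 across [-31.   30.6] rms 3.93 523
  return _methods._mean(a, axis=axis, dtype=dtype,
  ret = ret.dtype.type(ret / rcount)
h.py:57: RuntimeWarning: Mean of empty slice.
  Q=P[m]*1000; zt=np.median(Q[:,2]); Q=Q[abs(Q[:,2]-zt)<4]; c=Q.mean(0)
  ret = um.true_divide(
  avg = a.mean(axis, **keepdims_kw)
h.py:58: RuntimeWarning: Degrees of freedom <= 0 for slice
  w,V=np.linalg.eigh(np.cov(Q[:,:2].T)); d=V[:,1]; a=np.degrees(np.arctan2(d[1],d[0]))%180
  c *= np.true_divide(1, fact)
  c *= np.true_divide(1, fact)
Traceback (most recent call last):
  File "h.py", line 59, in bar
    s=(Q[:,:2]-c[:2])@V; lo,hi=np.percentile(s,[1,99],axis=0); mid=c[:2]+V@((lo+hi)/2)
                               ~~~~~~~~~~~~~^^^^^^^^^^^^^^^^^
IndexError: index -1 is out of bounds for axis 0 with size 0
```

Call:
{"api": "step_arm", "payload": {
  "series": [
    [0.0854, -0.0055, 0.0308, 0, 0],
    [0.0854, -0.0055, 0.0308, 0, 0],
    [0.0854, -0.0055, 0.0308, 0, 0],
    [0.0854, -0.0055, 0.0308, 0, 0],
    [0.0854, -0.0055, 0.0308, 0.01, 0],
    [0.0854, -0.0055, 0.0308, 0.01, 0],
    [0.0854, -0.0055, 0.0308, 0.01, 0],
    [0.0854, -0.0055, 0.0308, 0.01, 0],
    [0.0854, 0, 0, 0.015, -5.7],
    [0.0854, 0, 0, 0.015, -5.7],
    [0.0854, 0, 0, 0.01, -5.6],
    [0.0854, 0, 0, 0, 0]
  ]
}}

```text
clock: 17.48
position: [0.4996, 0.2847, 0.1931]
tcp_rot: [180.0, -0.4, -158.9]
force: [-0.1, 0.3, -0.3]
gripper_width: 0.0858
grasp_force: 0.0
```

```bash
python3 - <<'E'
from h import *
go(.5034,.285,.2,200.75)
p,P=cloud('wrist')
m,a=tent(P[near(p,P,.503,.285,.05,.012,.06)])
E
```

```text
clock 17.48 pos [0.4996 0.2847 0.1931] rot [ 179.98   -0.38 -158.91] shift mm [-3.6 -1.1 -7. ] turn 0.34 J1,6 [17. -4.] F [-0.1  0.3 -0.3] w 0.0858
ridge mid mm [502.9 284.4] dir deg 111.58 dz -0.6 len 58.9 across [-28.5  29.3] rms 0.73 7372
```

Call:
{"api": "step_arm", "payload": {
  "series": [
    [0.0854, 0.0061, -0.0015, 0.02, -0.5],
    [0.0854, 0, 0, 0.03, 0],
    [0.0854, 0, 0, 0.03, 0],
    [0.0854, 0, 0, 0.025, 0],
    [0.0854, 0, 0, 0.01, 0],
    [0.0854, 0, 0, 0, 0],
    [0.05, 0, 0, 0, 0],
    [0.05, 0, 0, 0, 0],
    [0.05, 0, 0, 0, 0],
    [0.05, 0, 0, 0, 0],
    [0.05, 0, 0, 0, 0],
    [0.05, 0, 0, 0, 0]
  ],
  "newtons": 25
}}

```text
clock: 18.53
position: [0.4979, 0.282, 0.085]
tcp_rot: [-180.0, 0.2, -158.7]
force: [-1.0, 0.1, 7.4]
gripper_width: 0.0595
grasp_force: 27.6
```

Call:
{"api": "step_arm", "payload": {
  "series": [
    [0.05, 0, 0, -0.015, 0],
    [0.05, 0, 0, -0.03, 0],
    [0.05, 0, 0, -0.035, 7.1],
    [0.05, 0, 0, -0.035, 7.1],
    [0.05, 0, 0, -0.03, 7.1],
    [0.05, 0, 0, -0.02, 7.1],
    [0.05, 0, 0, -0.01, 7.1],
    [0.05, 0, 0, 0, 7.1],
    [0.05, 0, 0, 0, 7.1],
    [0.05, 0, 0, 0, 7.1],
    [0.05, 0, 0, 0, 7.1],
    [0.05, 0, 0, 0, 7.1]
  ]
}}

```text
clock: 19.53
position: [0.4964, 0.2815, 0.2578]
tcp_rot: [-180.0, 0.0, 129.9]
force: [0.5, 0.6, -4.2]
gripper_width: 0.0594
grasp_force: 30.6
```

Call:
{"api": "step_arm", "payload": {
  "series": [
    [0.05, 0, 0, 0, 7.1],
    [0.05, 0, 0, 0, 7.1],
    [0.05, 0, 0, 0, 7.1],
    [0.05, 0, 0, 0, 7.1],
    [0.05, 0, 0, 0, 7.1],
    [0.05, -0.02, -0.004, 0, 0.5],
    [0.05, -0.039, -0.007, 0, 0],
    [0.05, -0.039, -0.007, 0, 0],
    [0.05, -0.039, -0.007, 0, 0],
    [0.05, -0.039, -0.007, 0, 0],
    [0.05, -0.039, -0.007, 0, 0],
    [0.05, -0.03, -0.005, 0, 0]
  ]
}}

```text
clock: 20.53
position: [0.4705, 0.0315, 0.2581]
tcp_rot: [180.0, 0.1, 94.3]
force: [-0.0, -0.2, -3.8]
gripper_width: 0.0591
grasp_force: 30.6
```

```bash
python3 - <<'E'
from h import *
go(.473,.013,.22,93.9)
T,p,P=held(0,14)
bar(P,p,.4716,.0344,.126,.142,.045)
E
```

```text
clock 20.53 pos [0.4705 0.0315 0.2581] rot [1.7998e+02 5.0000e-02 9.4260e+01] shift mm [-18.6   1.1  38.1] turn 0.36 J1,6 [-12.  74.] F [-0.  -0.2 -3.8] w 0.0591
[(-40, 76.4), (-36, 72.3), (-32, 68.3), (-28, 64.2), (-24, 60.2), (-20, 56.3), (-16, 52.2), (-12, 48.2), (-8, 44.8), (-4, 47.8), (0, 49.5), (4, 54.2), (8, 58.8), (12, 62.7), (16, 66.5), (20, 70.3), (24, 74.4), (28, 77.4)]
y ext [-25.5  25.6] x ext [-40.8  27.7]
  return _methods._mean(a, axis=axis, dtype=dtype,
  ret = ret.dtype.type(ret / rcount)
h.py:57: RuntimeWarning: Mean of empty slice.
  Q=P[m]*1000; zt=np.median(Q[:,2]); Q=Q[abs(Q[:,2]-zt)<4]; c=Q.mean(0)
  ret = um.true_divide(
  avg = a.mean(axis, **keepdims_kw)
h.py:58: RuntimeWarning: Degrees of freedom <= 0 for slice
  w,V=np.linalg.eigh(np.cov(Q[:,:2].T)); d=V[:,1]; a=np.degrees(np.arctan2(d[1],d[0]))%180
  c *= np.true_divide(1, fact)
  c *= np.true_divide(1, fact)
Traceback (most recent call last):
  File "h.py", line 59, in bar
    s=(Q[:,:2]-c[:2])@V; lo,hi=np.percentile(s,[1,99],axis=0); mid=c[:2]+V@((lo+hi)/2)
                               ~~~~~~~~~~~~~^^^^^^^^^^^^^^^^^
IndexError: index -1 is out of bounds for axis 0 with size 0
```

Call:
{"api": "step_arm", "payload": {
  "series": [
    [0.05, -0.02, 0.001, 0, 0.3],
    [0.05, -0.02, 0, 0, 0],
    [0.05, -0.01, 0, 0, 0],
    [0.05, 0, 0, 0, 0],
    [0.05, 0, 0, 0, 0]
  ]
}}

```text
clock: 21.0
position: [0.4757, -0.0159, 0.2578]
tcp_rot: [-180.0, -0.0, 93.9]
force: [-0.1, 0.7, -4.8]
gripper_width: 0.0594
grasp_force: 30.6
```

```bash
python3 - <<'E'
from h import *
go(.473,.0145,.23,94)
T,p,P=held(0,14)
cv2.imwrite('pics/w6.png',p[:,:,::-1])
m=near(p,P,.4716,.036,.05,.126,.142); print(m.sum())
bar(P,p,.4716,.0344,.126,.142,.045)
E
```

```text
clock 21.0 pos [ 0.4757 -0.0159  0.2578] rot [-1.800e+02 -2.000e-02  9.395e+01] shift mm [30.5 -0.6 27.8] turn -0.05 J1,6 [-18.  68.] F [-0.1  0.7 -4.8] w 0.0594
[(-40, 76.6), (-36, 72.4), (-32, 68.5), (-28, 64.4), (-24, 60.4), (-20, 56.3), (-16, 52.3), (-12, 48.2), (-8, 44.5), (-4, 46.9), (0, 49.8), (4, 54.4), (8, 58.4), (12, 62.4), (16, 66.5), (20, 70.4), (24, 74.4), (28, 77.3)]
y ext [-25.5  25.5] x ext [-40.7  27.6]
2155
bar mid [472.2  34.8] dir 3.9 len/wid [58.2  9.6] z 133.5 2152
```

Call:
{"api": "step_arm", "payload": {
  "series": [
    [0.05, 0.012, 0, 0, 0],
    [0.05, 0.012, 0, 0.005, 0],
    [0.05, 0.0082, 0, 0.01, 0],
    [0.05, 0, 0, 0.01, 0],
    [0.05, 0, 0, 0.006, 0],
    [0.05, 0, 0, 0.002, 0],
    [0.05, 0, 0, 0.001, 0],
    [0.05, 0, 0, 0.001, 0],
    [0.05, 0, 0, 0, 0],
    [0.05, 0, 0, 0, 0]
  ]
}}

```text
clock: 21.88
position: [0.4738, 0.0159, 0.223]
tcp_rot: [180.0, 0.0, 94.0]
force: [-0.7, 0.2, -4.3]
gripper_width: 0.0591
grasp_force: 30.6
```

Call:
{"api": "step_arm", "payload": {
  "series": [
    [0.05, 0, 0, 0.001, 0],
    [0.05, 0, 0, 0.001, 0],
    [0.05, 0, 0, 0.0007, 0],
    [0.05, 0, 0, 0.0007, 0],
    [0.05, 0, 0, 0.0007, 0],
    [0.05, 0, 0, 0, 0]
  ]
}}

```text
clock: 22.38
position: [0.4737, 0.0162, 0.219]
tcp_rot: [180.0, 0.0, 94.0]
force: [-1.7, -0.1, 0.0]
gripper_width: 0.0589
grasp_force: 31.2
```

Call:
{"api": "step_arm", "payload": {
  "series": [
    [0.05, 0, 0, 0.0005, 0],
    [0.05, -0.0013, 0, 0.001, 0],
    [0.05, -0.0014, 0, 0.001, 0],
    [0.05, -0.0014, 0, 0.001, 0],
    [0.05, -0.0013, 0, 0.0011, 0],
    [0.05, -0.0013, 0, 0.0012, 0],
    [0.05, -0.0012, 0, 0.0012, 0],
    [0.05, 0, 0, 0, 0]
  ]
}}

```text
clock: 23.05
position: [0.4743, 0.008, 0.2116]
tcp_rot: [180.0, 0.0, 94.0]
force: [-2.1, -0.3, 5.1]
gripper_width: 0.0596
grasp_force: 32.4
```

```bash
python3 - <<'E'
from h import *
go(.4735,.0162,.219,94)
T,p,P=held(0,14)
E
```

```text
clock 23.05 pos [0.4743 0.008  0.2116] rot [1.7997e+02 2.0000e-02 9.4000e+01] shift mm [ 8.2 -0.2 -7.4] turn 0.0 J1,6 [-15.  71.] F [-2.1 -0.3  5.1] w 0.0596
[(-8, 44.7), (0, 49.5), (32, 83.5), (36, 69.6)]
y ext [-25.9  25.4] x ext [-8.9 34.7]
```

```bash
sed -i "s/&(h\[...,1\]>90)/\&(h[...,1]>mins)/; s/def held(lo,hi,name='x')/def held(lo,hi,mins=90)/" h.py; python3 - <<'E'
from h import *
T,p,P=held(0,180,0)
E
```

```text
[(-8, 45.0), (-4, 46.7), (0, 49.2), (4, 51.5), (8, 53.9), (12, 56.3), (16, 58.7), (20, 61.0), (24, 63.4), (28, 65.8), (32, 69.0), (36, 69.6)]
y ext [-25.5  25.5] x ext [-8.1 34.2]
```

Call:
{"api": "step_arm", "payload": {
  "series": [
    [0.05, -0.0012, 0, 0.0013, 0],
    [0.05, -0.0011, 0, 0.0013, 0],
    [0.05, -0.001, 0, 0.0014, 0],
    [0.05, -0.001, 0, 0.0014, 0],
    [0.05, -0.0009, 0, 0.0015, 0],
    [0.05, -0.0009, 0, 0.0015, 0],
    [0.05, -0.0008, 0, 0.0015, 0],
    [0.05, -0.0007, 0, 0.0016, 0],
    [0.05, 0, 0, 0, 0]
  ]
}}

```text
clock: 23.9
position: [0.4747, 0.0006, 0.1998]
tcp_rot: [180.0, 0.0, 94.0]
force: [1.0, 0.5, 2.7]
gripper_width: 0.0594
grasp_force: 32.9
```

```bash
python3 - <<'E'
from h import *
T,p,P=held(0,180,0)
E
```

```text
[(-8, 46.0), (-4, 46.8), (0, 47.8), (4, 48.7), (8, 49.6), (12, 50.5), (16, 51.4), (20, 52.4), (24, 53.2), (28, 54.2), (32, 55.1), (36, 56.1), (40, 70.8)]
y ext [-25.4  25.5] x ext [-9.3 39.5]
```

Call:
{"api": "step_arm", "payload": {
  "series": [
    [0.05, -0.0006, 0, 0.0014, 0],
    [0.05, -0.0006, 0, 0.0014, 0],
    [0.05, -0.0005, 0, 0.0014, 0],
    [0.05, -0.0005, 0, 0.0014, 0],
    [0.05, -0.0003, 0, 0.0008, 0],
    [0.05, -0.0002, 0, 0.0005, 0],
    [0.05, 0, 0, 0, 0]
  ]
}}

```text
clock: 24.53
position: [0.4749, -0.0019, 0.1931]
tcp_rot: [-180.0, -0.0, 94.0]
force: [0.4, 1.4, 2.7]
gripper_width: 0.0596
grasp_force: 33.1
```

```bash
python3 - <<'E'
from h import *
T,p,P=held(0,180,0)
E
```

```text
[(-8, 46.7), (-4, 46.8), (0, 47.2), (4, 47.4), (8, 47.6), (12, 47.9), (16, 48.2), (20, 48.4), (24, 48.7), (28, 48.9), (32, 49.1), (36, 49.4), (40, 59.9), (44, 79.0)]
y ext [-25.5  25.5] x ext [-9.3 41.9]
```

Call:
{"api": "step_arm", "payload": {
  "series": [
    [0.05, -0.0001, 0, 0.0008, 0],
    [0.05, 0, 0, 0.0007, 0],
    [0.05, 0, 0, 0.0005, 0],
    [0.05, 0, 0, 0.0004, 0],
    [0.05, 0, 0, 0.0003, 0],
    [0.05, 0, 0, 0, 0]
  ]
}}

```text
clock: 25.08
position: [0.4749, -0.0022, 0.1905]
tcp_rot: [180.0, 0.0, 94.0]
force: [1.0, -0.5, 3.8]
gripper_width: 0.0594
grasp_force: 33.2
```

```bash
python3 - <<'E'
from h import *
o=env.get_obs(); print(o['position'])
T,p,P=held(0,180,0)
m=(T[...,2]>40)&(T[...,2]<51)&(np.abs(T[...,1])<18); print(np.percentile(T[m][:,0],[.2,99.8]))
E
```

```text
[ 0.47494941 -0.00220792  0.19053941]
[(-8, 46.9), (-4, 46.8), (0, 46.9), (4, 46.8), (8, 46.9), (12, 46.9), (16, 46.9), (20, 47.0), (24, 47.0), (28, 47.0), (32, 47.0), (36, 47.0), (40, 54.4), (44, 73.3)]
y ext [-25.4  25.4] x ext [-9.5 42.4]
[-9.82159583 40.03827088]
```

Call:
{"api": "step_arm", "payload": {
  "series": [
    [0.05, 0.0006, 0, 0, 0],
    [0.05, 0.0006, 0, 0, 0],
    [0.05, 0.0006, 0, 0, 0],
    [0.05, 0.0005, 0, 0, 0],
    [0.05, 0, 0, 0.0003, 0],
    [0.064, 0, 0, 0, 0],
    [0.07, 0, 0, 0, 0],
    [0.075, 0, 0, 0, 0],
    [0.08, 0, 0, 0, 0],
    [0.0854, 0, 0, -0.003, 0],
    [0.0854, 0, 0, -0.01, 0],
    [0.0854, 0, 0, -0.02, 0]
  ]
}}

```text
clock: 26.13
position: [0.4737, 0.0006, 0.2221]
tcp_rot: [-179.8, -0.1, 94.0]
force: [1.0, 0.1, 0.4]
gripper_width: 0.0854
grasp_force: 0.0
```

Call:
{"api": "step_arm", "payload": {
  "series": [
    [0.0854, 0, 0, -0.03, 0],
    [0.0854, 0, 0, -0.03, 0],
    [0.0854, 0, 0, -0.02, 0],
    [0.0854, 0, 0, 0, 0],
    [0.0854, 0, 0, 0, 0],
    [0.0854, 0, 0, 0, 0]
  ]
}}

```text
clock: 26.63
position: [0.4746, 0.0003, 0.303]
tcp_rot: [-180.0, 0.0, 94.0]
force: [1.3, 1.0, -0.5]
gripper_width: 0.0854
grasp_force: 0.0
```

```bash
python3 - <<'E'
from h import *
go(.473,.015,.3,94)
p,P=cloud('wrist','w7')
bar(P,p,.473,.015,.138,.15,.05)
m=near(p,P,.474,.015,.02,.138,.15); Q=P[m]*1000; A=np.c_[Q[:,:2],np.ones(len(Q))]; s=np.linalg.lstsq(A,Q[:,2],rcond=None)[0]; print(len(Q),np.degrees(s[:2]).round(2),np.median(Q[:,2]))
p,P=cloud('scene'); cv2.imwrite('pics/s7c.png',cv2.resize(p[130:260,270:400,::-1],None,fx=4.5,fy=4.5))
E
```

```text
clock 26.63 pos [4.746e-01 3.000e-04 3.030e-01] rot [-179.99    0.     94.02] shift mm [14.8 -0.6  3. ] turn 0.02 J1,6 [-16.  70.] F [ 1.3  1.  -0.5] w 0.0854
bar mid [474.  14.] dir 4.1 len/wid [58.9 49.2] z 143.5 7284
3063 [0.1 0. ] 143.51961773966946
```

View pics/s7c.png

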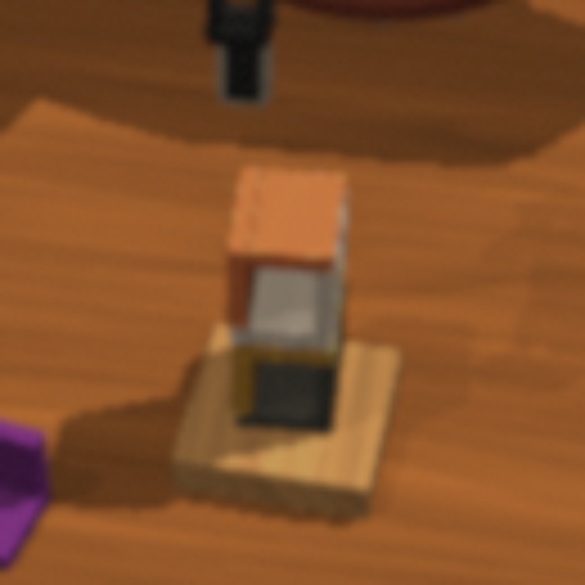

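View pics/w7.png

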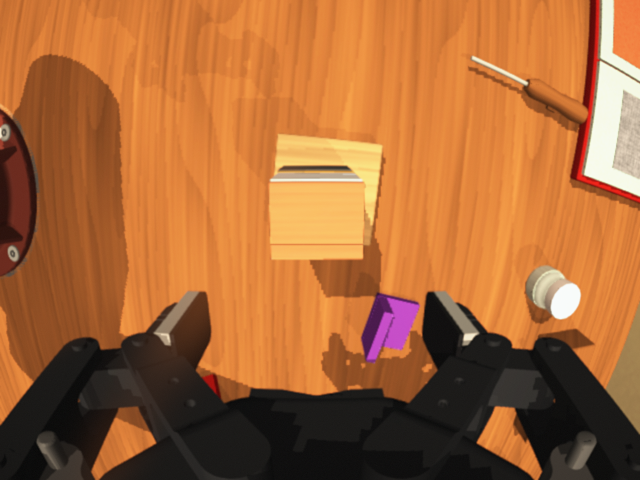

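The two pictures show the full pile standing: copper level on top at about (290,210) in the scene crop, aluminium below it, and the steel and brass tube on the block. Copper is within 1 mm of the aluminium, and aluminium is about 2 mm off the steel.

```bash
python3 -c "
from cell import env
print(env.hand_in())"
```

```text
the job is handed in; nothing more can be done
None
```

The job is handed in: brass, aluminium and copper are stacked on the steel angle and the pile stands on its own, level and flush to about 2 mm by camera; robot clear, about 27 s used, and no verdict was returned.

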